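Load a drone battery into the contact slide and hold it at the click

ROBOT

A 7-joint arm with a two-finger parallel gripper is mounted at the origin on a cart in front of the work surface, level with it; the furniture and walls round the work are solid. World frame = base frame: x ahead of the robot, y to its left, z up, the work surface at z = 0. Lengths are in m, angles in rad, forces in N, time in s.
With the tool pointing down it reaches from about 0.425 to 0.925 m from the base axis. Payload 6.8 kg.
Tool frame: the origin (TCP) lies on the centre line of the jaws, within the pads' length; the fingertips stand bot.tip_reach ahead of it and the grasp point (between the pads) lies 3 mm ahead of it (bot.tip_reach is the distance from the TCP to the fingertips, in m); z points along the fingers, y is the line along which they close (so a half turn about z gives the same grasp; the last joint's range is limited). The gripper opens to 85 mm and grips with 20 to 120 N. Pads are 22 mm wide; open, the fingers measure 114 mm over their backs; the gripper's body (76 mm by 85 mm) begins 54 mm behind the grasp point. The pads swing forward as they close: fully open they stand 13 mm farther back than shut.
Start: joints at [-1.451, 0.477, 0.022, 1.555, -0.011, 1.109, -0.083], TCP at [0.152, 0.658, 0.253] pointing down, gripper open.
Joint ranges: [-2.96, 2.96], [-0.34, 2.1], [-1.41, 1.46], [0.24, 2.44], [-1.37, 4.51], [0.17, 1.92], [-2.96, 2.96]. Speed limits (rad/s): [2.39, 2.39, 3.14, 3.14, 3.14, 3.14, 3.14].

INTERFACE

Orientations are given as a unit quaternion [w, x, y, z].
In Python, from station import bot gives the robot as it stands.
- The arm moves only by the tool jog_arm, never from a script. Its argument "deltas" is a list of rows, each a list of 7 numbers: the shift along the world's x, y, z in m, then the turn, a rotation vector about the world's x, y, z in rad, then the opening, from 0 (shut) to 1 (fully open). In form: [[x, y, z, rx, ry, rz, grip], ...]. A call has 1 to 10 rows; each row shifts and turns the commanded pose from where the row before left it; what a row does not reach is not made up. A row lasts 1/10 s, in which the tool goes at most 50 mm and 8.59 degrees, less where a joint would pass 70% of its speed; a pose out of reach is approached as far as the arm can. A call with a gripper value outside its range is refused whole. The fingers move at their own pace and stop on an object; "newtons" is the grip in N (left out, the last holds). Time passes only in rows, so rows that do not move let the fingers close. It gives the time, the measured TCP pose, the force, the opening and the grip force at its end, in the units of the state.
- bot.get_obs(): the state, without advancing time (a new reading comes with each control period).
- bot.read_camera(name): name is "scene" or "top" or "wrist"; returns a dict with "img" (480x640x3 uint8, red, green, blue), "K" (3x3 intrinsics, pixels), "dist_coeffs" ([k1, k2, p1, p2, k3] as OpenCV has them; the pictures are not rectified), "eye" and "attitude" of the camera in the world. Camera axes: x right, y down, z forward; pixel columns grow to the right and rows downward; lengths in m; the calibration is good to about 2 mm. A picture is of the moment at which its call begins. There is no depth.
- bot.hand_in(): hands the job in; it is judged then, once.
The state is a dict: "t": time; "q": joint angles; "joint_vel": joint speeds; "joint_torque": joint torques, N m; "eef_pos": TCP position; "tool_rot": TCP orientation; "contact_force": force on the tool from outside, world axes, zero at the start; "torque": the same for the moment, N m; "gripper_width": opening from 0.0 (shut) to 1.0 (fully open); "grasp_force": force on a finger pad.
Only numpy, scipy, OpenCV 4.12 (cv2) and the standard library are available. Lean on these libraries where they do the work, as an engineer would, in place of code of your own. Each camera call takes 0.05 s, during which the arm holds its last target. There are 200 camera calls.

TASK

Check the drone battery on the contact slide: pick it up without squeezing it hard, lay it gently and flat in the cradle of the slide's carriage with its contact end towards the two brass pins of the contact head, and let go of it. Then take the carriage by its black knob and slide it towards the contact head until its ball clicks into the notch of the index bar, without forcing it on past the notch, and finish while still holding the knob there, with the sprung pins pressed by the battery. Leave the screw dish, the flux jar and the tweezers where they are.

Things in the scene. Friction and masses are not known exactly. Their poses are not given: they have to be found in the camera images.
- battery: Loose grey drone battery, a block 74 x 41 mm and 28 mm high (the sides to grip are flat up to 22 mm), 60 to 110 g, lying flat on the mat. Origin: centre of its underside; x along its length, towards its contact end (35 mm away; the other end is 37 mm away); y across the 41 mm, z up. Grip it with under 40 N a finger (80 N in sum); set it on the carriage with under 40 N.
- contact_end (a point): Middle of the battery's contact end face (the end with the dark contact window, next to the raised lug on top), 35 mm along the battery's x from its origin and 11 mm above its underside. Axes as the battery's.
- carriage: Slide's carriage on the rail: aluminium plate with an open cradle. Origin: centre of the cradle's flat floor, 41 mm above the bench; z up, y along the rail towards the contact head, x level across it. Room for the battery: 78 mm along y, 46 mm along x; corner guides 14 mm high with flared lips to 20 mm, open for 58 mm at mid-sides. Slides freely with about 2 N, up to 165 mm; starts 0 to 30 mm from its end stop.
- knob: Black round revolving knob on the carriage's 9 mm steel post, 15 to 19 mm in diameter, 31 mm tall. Origin: centre of its underside, 88 mm behind the cradle's centre (along the carriage's -y) and 36 mm above the cradle's floor; z up. Grip it about 16 mm above its origin.
- ball_mid (a point): Centre of the carriage's sprung steel ball (12 mm) that rides along the index bar on the robot's side of the rail; fixed in the carriage's frame at x -24, y +20, z -13 mm. Axes as the carriage's.
- notch (a point): Middle of the notch, a 9 mm wide slot in the inner face of the index bar, the long steel strip beside the rail on the robot's side. Axes as the slide's: y along the rail towards the contact head. The ball sits in the notch when it is at the same y; it then drops in by 2 mm, drawn in over the last 2 mm. With the pins pressed, driving it on past the notch takes about 9 N on the knob, drawing it back about 4 N.
- contact_head: Black contact block with two sprung brass pins, clamped across the rail with its index bar as one unit; its place along the rail differs each time. Origin: at bench height, under the middle of the face that looks at the carriage; y along the rail away from the carriage. The pins' tips stand 22 mm out of the face, 8 mm either side of the middle, 52 mm above the bench.
- contact_pins (a joint): How far the two sprung pins are pushed in, m: 0 free, 0.010 fully in. With the battery in the cradle and the ball in the notch they are pushed in 4 mm or so, with 3 N. Above 0.009 the slide has been forced past the notch.
- screw_dish: Steel screw dish, 66 mm across, 13 mm high, on the bench to the right; leave it. Origin: centre of its underside.
- flux_jar: Jar with a green lid, 41 mm across, 36 mm high, on the bench to the left; leave it. Origin: centre of its underside.
- tweezers: Pair of light metal tweezers, 118 x 13 x 8 mm, lying on the bench to the right; leave them. Origin: middle of the underside.

How it is judged:
On the way:
1. the battery lies flat in the cradle, its contact end towards the contact head, let go of, and the pins are still free (x of battery in the frame of carriage between -0.006 and 0.006 m and y of battery in the frame of carriage between -0.007 and 0.007 m and z of battery in the frame of carriage between -0.003 and 0.003 m and angle between battery's own z axis and vertical below 0.08 rad and y of contact_end in the frame of carriage above 0.02 m and contact force between the fingers and battery below 0.3 N and value of joint contact_pins below 0.001 m), for 0.2 s.
At the end, for the whole second after the job is handed in: The fingers hold the knob (more than 3 N on it), the ball is in the notch within 2 mm along the rail and at rest, the battery lies flat in the cradle (within 7 mm of its middle, contact end forward, not touched by the fingers) and presses the pins in by more than 1.5 mm (x of battery in the frame of carriage between -0.006 and 0.006 m and y of battery in the frame of carriage between -0.007 and 0.007 m and z of battery in the frame of carriage between -0.003 and 0.003 m and angle between battery's own z axis and vertical below 0.08 rad and y of contact_end in the frame of carriage above 0.02 m and contact force between the fingers and battery below 0.3 N and y of ball_mid in the frame of notch between -0.002 and 0.002 m and value of joint contact_pins above 0.0015 m and contact force between the fingers and knob above 3 N and linear speed of carriage below 0.01 m/s); the arm keeps its last pose, push and grip.
It fails at once if the battery is squeezed hard (over 80 N, both fingers in sum) (contact force between the fingers and battery above 80 N).
It fails at once if the battery is dropped on or rammed against the carriage (over 40 N) (contact force between battery and carriage above 40 N).
It fails at once if the slide is forced past the notch: the pins are pushed in more than 9 mm (value of joint contact_pins above 0.009 m).
It fails at once if the screw dish, the flux jar or the tweezers are shoved more than 20 mm (distance of any of screw_dish, flux_jar, tweezers from where it was at the start of the episode above 0.02 m).
It also fails if it takes over 51 s, if anything falls off the work surface, if the arm or the gripper's body presses on something with over 40 N, if the wrist force passes 120 N, or if a joint passes its speed limit or range.

## Working session

There is one attempt and no reset: what is moved stays moved. The work goes in short steps, Python scripts to look and compute and a tool call to move; the robot and the scene stay as the last step left them, time stands still between calls to the robot, and variables do not carry over. Pictures are saved under pics/ and viewed, at most 10 in all, crops included, and the job is handed in when it is done.

Besides the shell and the picture viewer there is one more tool, called in YAML: its name, and indented under it one key for each argument. jog_arm: Moves the arm, as the interface text tells. Its arguments: {"type":"object","properties":{"deltas":{"type":"array"},"newtons":{"type":"number"}},"required":["deltas"]}

```bash
ls; mkdir -p pics; cat > h.py <<'E'
import numpy as np, cv2
from station import bot
from scipy.spatial.transform import Rotation as R
def cam(n):
    c=bot.read_camera(n); return c
def Rc(c):
    a=np.array(c["attitude"],float)
    return a if a.shape==(3,3) else R.from_quat(a[[1,2,3,0]]).as_matrix()
def ray(c,px,z):
    p=cv2.undistortPoints(np.array(px,float).reshape(-1,1,2),np.array(c["K"]),np.array(c["dist_coeffs"])).reshape(-1,2)
    d=np.c_[p,np.ones(len(p))]@Rc(c).T; e=np.array(c["eye"])
    return e+d*((z-e[2])/d[:,2])[:,None]
def proj(c,P):
    r=Rc(c).T; t=-r@np.array(c["eye"])
    return cv2.projectPoints(np.array(P,float).reshape(-1,1,3),cv2.Rodrigues(r)[0],t,np.array(c["K"]),np.array(c["dist_coeffs"]))[0].reshape(-1,2)
def save(c,f,crop=None,s=1):
    im=c["img"][...,::-1]
    if crop: im=im[crop[1]:crop[3],crop[0]:crop[2]]
    cv2.imwrite("pics/"+f,cv2.resize(im,None,fx=s,fy=s))
E
python3 - <<'E'
from h import *
for n in("scene","top"):
    c=cam(n);save(c,n+"0.png");np.save("pics/"+n+"0.npy",c,allow_pickle=True);print(n,c["eye"],c["attitude"],c["K"])
o=bot.get_obs();print(o,bot.tip_reach)
E
```

```text
pics
scene [-0.15610697 -0.45114261  0.97829085] [-0.29124542  0.81822428 -0.46735543  0.16511825] [[480.36202272   0.         325.02982537]
 [  0.         480.36202272 237.72587988]
 [  0.           0.           1.        ]]
top [ 0.25439519 -0.08876539  1.30573925] [ 0.07093516 -0.7015109   0.70685617 -0.05661284] [[494.22191499   0.         309.54486428]
 [  0.         494.22191499 238.76534894]
 [  0.           0.           1.        ]]
{'t': 0.1, 'q': array([-1.45108183,  0.47771392,  0.0223519 ,  1.55634184, -0.01150609,
        1.10930589, -0.08306621]), 'joint_vel': array([-0.00204803, -0.00287996,  0.0003078 , -0.00312976,  0.00144892,
       -0.00116511,  0.00031298]), 'joint_torque': array([ 4.41991506e-03, -5.97764003e+01,  1.61332805e+00, -2.81958282e+01,
        1.27805976e-02,  4.90018545e-03, -1.17969336e-05]), 'eef_pos': array([0.15234814, 0.65707453, 0.25242998]), 'tool_rot': array([-3.44510635e-05,  1.13639692e-01,  9.93521689e-01, -8.19645586e-04]), 'contact_force': array([0.37758825, 0.09826169, 0.68653908]), 'torque': array([0.03250014, 0.02184727, 0.00619561]), 'grasp_force': 0.0, 'gripper_width': 1.0018318094275183} 0.022
```

View pics/top0.png

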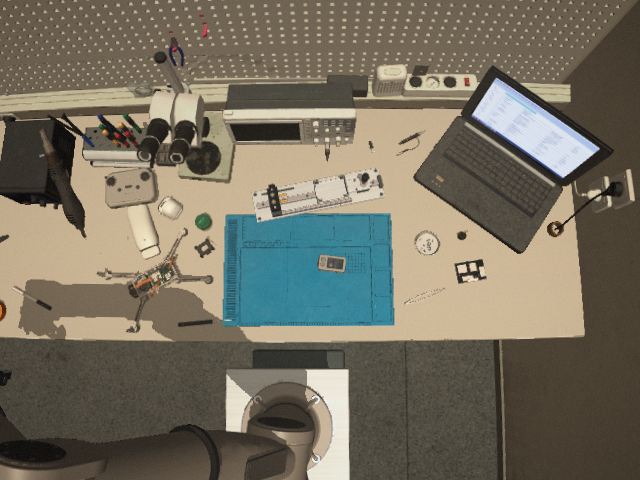

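View pics/scene0.png

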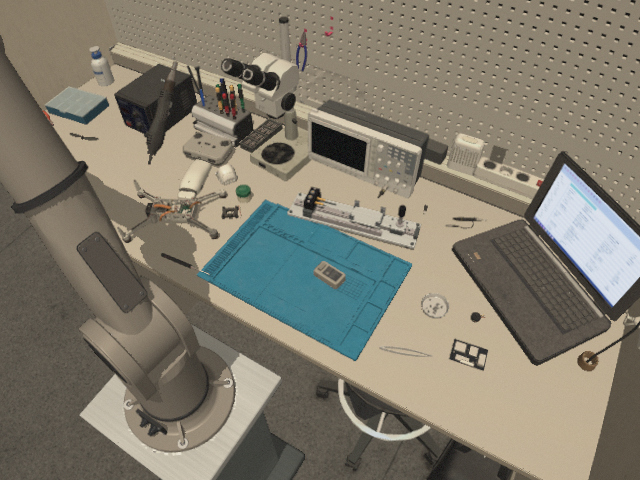

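The top view shows the battery at about (331,263). The slide runs from the contact head at (270,198) to the knob at (364,178), so its +y points towards picture left. The dish is at (427,243), the tweezers at (424,296) and the jar at (203,221). I'll enlarge the top view next.

```bash
python3 - <<'E'
from h import *
c=np.load("pics/top0.npy",allow_pickle=True).item()
d=np.load("pics/scene0.npy",allow_pickle=True).item()
a=cv2.resize(c["img"][160:285,245:395,::-1],None,fx=5.2,fy=5.2,interpolation=2)[:,:780]
cv2.imwrite("pics/topz.png",cv2.resize(c["img"][165:280,245:395,::-1],(780,598),interpolation=2))
cv2.imwrite("pics/scz.png",cv2.resize(d["img"][180:295,280:430,::-1],(780,598),interpolation=2))
print(ray(c,[[331,263]],.028),ray(c,[[364,178]],.1),ray(c,[[270,198]],.06))
E
```

```text
[[ 0.42317435 -0.11896821  0.028     ]] [[ 0.63033358 -0.20415091  0.1       ]] [[0.59120056 0.03857743 0.06      ]]
```

View pics/topz.png

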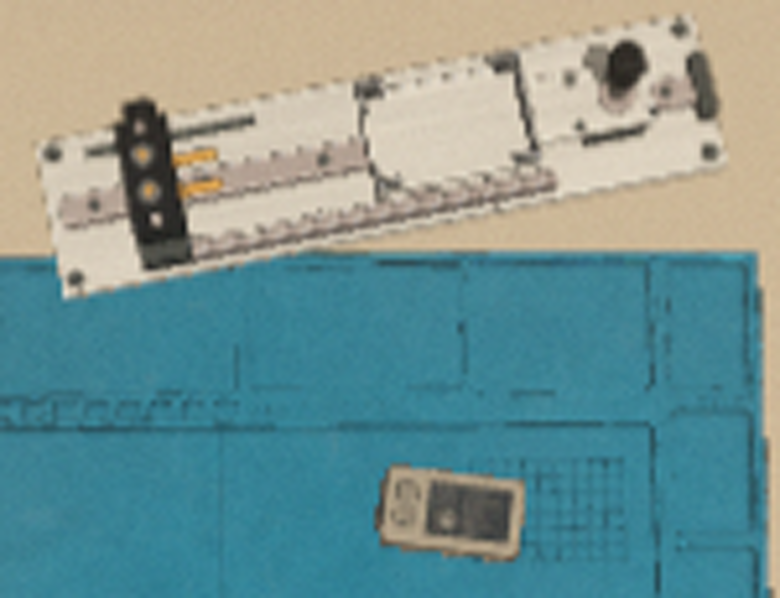

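View pics/scz.png

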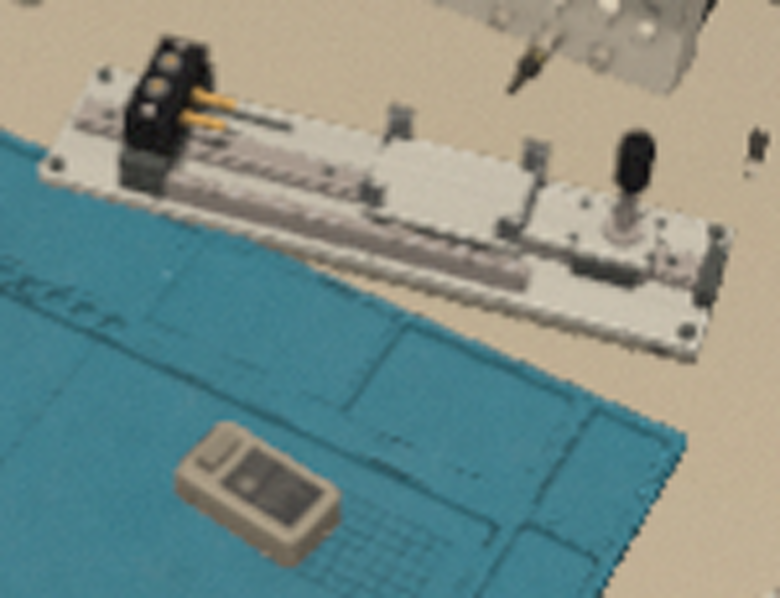

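The top zoom (scale 5.2, offset 245,165) has the cradle's corners at about (370,90), (505,62), (530,158) and (388,185). The knob's top is at (627,62). The battery's outline is centred at about (452,515), and its lug end faces left, towards the contact head. Next I compute the positions.

```bash
python3 - <<'E'
from h import *
c=np.load("pics/top0.npy",allow_pickle=True).item()
Z=lambda l:(np.array(l,float)+.5)/5.2+[244.5,164.5]
def ang(v): return np.degrees(np.arctan2(v[1],v[0]))
b=ray(c,Z([[65,297],[727,160],[38,145],[690,12]]),.01);print("slide dir",ang(b[0]-b[1]),ang(b[2]-b[3]),np.linalg.norm(b[0]-b[1]))
cr=ray(c,Z([[370,90],[505,62],[530,158],[388,185]]),.055);print(cr.mean(0),[np.linalg.norm(cr[i]-cr[i-1]) for i in range(4)])
k=ray(c,Z([[627,62]]),.105)[0];v=cr.mean(0)-k;print("knob",k,ang(v),np.linalg.norm(v[:2]))
im=c["img"][235:290,305:360];hsv=cv2.cvtColor(im,cv2.COLOR_RGB2HSV)
m=(~((hsv[...,0]>85)&(hsv[...,0]<115)&(hsv[...,1]>100))).astype(np.uint8)
n,l,s,ce=cv2.connectedComponentsWithStats(m);i=l[263-235,326-305] or 1+np.argmax(s[1:,4]);print(s[i])
ct=cv2.findContours((l==i).astype(np.uint8),0,2)[0][0];r=cv2.minAreaRect(ct)
bx=cv2.boxPoints(r)+[305,235];B=ray(c,bx,.022);print("bat",B.mean(0),[(np.linalg.norm(B[j]-B[j-1]),ang(B[j]-B[j-1])) for j in range(4)])
o=bot.get_obs();q=o["tool_rot"];M=R.from_quat(q[[1,2,3,0]]).as_matrix();print("tool y",M[:,1],ang(M[:,1]))
w=cam("wrist");print("wrist cam in tool",M.T@(np.array(w["eye"])-o["eef_pos"]),M.T@Rc(w),w["K"][0])
E
```

```text
slide dir 101.42463069336655 101.3464157624658 0.3516720811999634
[ 0.61687204 -0.12053947  0.055     ] [np.float64(0.05053018213811241), np.float64(0.070014471062711), np.float64(0.05186126897773168), np.float64(0.07279482992781836)]
knob [ 0.63266337 -0.2067596   0.105     ] 100.37876862348747 0.08765430107193961
[ 12  19  29  19 448]
bat [ 0.42381246 -0.11939297  0.022     ] [(np.float64(0.07376776093066177), np.float64(82.32393544739269)), (np.float64(0.04226452927841617), np.float64(-7.53787304552619)), (np.float64(0.0741640953529986), np.float64(-97.73293903667668)), (np.float64(0.04219181443824959), np.float64(171.92419583260505))]
tool y [ 0.22580694  0.9741707  -0.0016365 ] 76.9496485015286
wrist cam in tool [ 0.06936327  0.00032673 -0.12026685] [[ 1.16736390e-03 -9.61888291e-01 -2.73440217e-01]
 [ 9.99998494e-01  1.47409287e-03 -9.16289986e-04]
 [ 1.28444488e-03 -2.73438735e-01  9.61888563e-01]] [370.56185563   0.         314.84848619]
```

jog_arm:
  deltas:
    - [0.035,-0.036,0,0,0,-0.074,1]
    - [0.035,-0.036,0,0,0,-0.074,1]
    - [0.035,-0.036,0,0,0,-0.074,1]
    - [0.035,-0.036,0,0,0,-0.074,1]
    - [0.035,-0.036,0,0,0,-0.074,1]
    - [0.035,-0.036,0,0,0,-0.074,1]
    - [0.035,-0.036,0,0,0,-0.074,1]
    - [0.035,-0.036,0,0,0,-0.074,1]
    - [0.035,-0.036,0,0,0,-0.074,1]
    - [0.035,-0.036,0,0,0,-0.074,1]

```text
t: 1.15
eef_pos: [0.502, 0.2974, 0.2533]
tool_rot: [-0.0, 0.467, 0.885, 0.0]
contact_force: [-0.2, -0.3, 0.4]
gripper_width: 1.001
grasp_force: 0.0
```

jog_arm:
  deltas:
    - [-0.007,-0.042,-0.01,0,0,-0.074,1]
    - [-0.007,-0.042,-0.01,0,0,-0.074,1]
    - [-0.007,-0.042,-0.01,0,0,-0.074,1]
    - [-0.007,-0.042,-0.01,0,0,-0.074,1]
    - [-0.007,-0.042,-0.01,0,0,-0.074,1]
    - [-0.007,-0.042,-0.01,0,0,-0.074,1]
    - [-0.007,-0.042,-0.01,0,0,-0.074,1]
    - [-0.007,-0.042,-0.01,0,0,-0.074,1]
    - [-0.007,-0.042,-0.01,0,0,-0.074,1]
    - [-0.007,-0.042,-0.01,0,0,-0.074,1]
    - [0,0,0,0,0,0,1]

```text
$.deltas: bad value
```

jog_arm:
  deltas:
    - [-0.007,-0.042,-0.01,0,0,-0.074,1]
    - [-0.007,-0.042,-0.01,0,0,-0.074,1]
    - [-0.007,-0.042,-0.01,0,0,-0.074,1]
    - [-0.007,-0.042,-0.01,0,0,-0.074,1]
    - [-0.007,-0.042,-0.01,0,0,-0.074,1]
    - [-0.007,-0.042,-0.01,0,0,-0.074,1]
    - [-0.007,-0.042,-0.01,0,0,-0.074,1]
    - [-0.007,-0.042,-0.01,0,0,-0.074,1]
    - [-0.007,-0.042,-0.01,0,0,-0.074,1]
    - [-0.007,-0.042,-0.01,0,0,-0.074,1]

```text
t: 2.15
eef_pos: [0.4305, -0.1223, 0.1531]
tool_rot: [0.0, 0.755, 0.656, 0.0]
contact_force: [1.0, -0.5, -0.0]
gripper_width: 1.001
grasp_force: 0.0
```

jog_arm:
  deltas:
    - [0,0,0,0,0,0,1]
    - [0,0,0,0,0,0,1]

```text
t: 2.35
eef_pos: [0.4305, -0.1217, 0.1532]
tool_rot: [-0.0, 0.755, 0.656, -0.0]
contact_force: [0.9, 1.5, 0.4]
gripper_width: 0.999
grasp_force: 0.0
```

```bash
cat > m.py <<'E'
from h import *
def ang(v): return np.degrees(np.arctan2(v[1],v[0]))
E
python3 - <<'E'
from m import *
w=cam("wrist");save(w,"w1.png");np.save("pics/w1.npy",w,allow_pickle=True)
o=bot.get_obs();q=o["tool_rot"];M=R.from_quat(q[[1,2,3,0]]).as_matrix();print(o["eef_pos"],ang(M[:,1]),M[:,2])
hsv=cv2.cvtColor(w["img"],cv2.COLOR_RGB2HSV)
m=(~((hsv[...,0]>80)&(hsv[...,0]<120)&(hsv[...,1]>90))).astype(np.uint8)
m=cv2.morphologyEx(m,2,np.ones((5,5)))
n,l,s,ce=cv2.connectedComponentsWithStats(m)
for i in range(1,n):
    if s[i,4]>2000:
        print(s[i],ce[i]); ct=max(cv2.findContours((l==i).astype(np.uint8),0,2)[0],key=len);r=cv2.minAreaRect(ct);bx=cv2.boxPoints(r)
        B=ray(w,bx,.02);print(bx.round(),B.mean(0),[(round(np.linalg.norm(B[j]-B[j-1]),4),round(ang(B[j]-B[j-1]),1)) for j in range(4)])
E
```

```text
[ 0.4310771  -0.12055491  0.15329351] -7.8306018557265755 [-1.25241844e-04  2.70696494e-04 -9.99999956e-01]
[    0     0   126   408 29267] [ 42.79437592 230.08275532]
[[ -0.   0.]
 [125.   0.]
 [125. 407.]
 [  0. 407.]] [ 0.24028321 -0.09149498  0.02      ] [(np.float64(0.3279), np.float64(68.8)), (np.float64(0.0879), np.float64(-12.6)), (np.float64(0.307), np.float64(-105.7)), (np.float64(0.1211), np.float64(175.9))]
[  436     0   204   415 60156] [560.04990358 188.58067358]
[[436.   0.]
 [639.   0.]
 [639. 414.]
 [436. 414.]] [ 0.6003809  -0.14531624  0.02      ] [(np.float64(0.3083), np.float64(87.1)), (np.float64(0.1391), np.float64(-3.9)), (np.float64(0.3384), np.float64(-84.1)), (np.float64(0.1928), np.float64(168.6))]
[ 273  182   59  104 5849] [302.61685758 233.2921867 ]
[[273. 182.]
 [331. 182.]
 [331. 285.]
 [273. 285.]] [ 0.42178025 -0.11803493  0.02      ] [(np.float64(0.0755), np.float64(80.3)), (np.float64(0.0395), np.float64(-8.0)), (np.float64(0.0754), np.float64(-97.2)), (np.float64(0.0427), np.float64(172.1))]
[ 465  372   97  108 4477] [520.28478892 442.29148984]
[[462. 467.]
 [513. 370.]
 [593. 412.]
 [542. 509.]] [ 0.59394379 -0.33599994  0.02      ] [(np.float64(0.1114), np.float64(137.7)), (np.float64(0.1067), np.float64(66.7)), (np.float64(0.0965), np.float64(-37.3)), (np.float64(0.1202), np.float64(-107.7))]
[  61  392  104   88 4920] [112.04654472 444.08069106]
[[ 61. 392.]
 [164. 392.]
 [164. 479.]
 [ 61. 479.]] [ 0.22596804 -0.27870632  0.02      ] [(np.float64(0.1062), np.float64(67.7)), (np.float64(0.092), np.float64(-5.4)), (np.float64(0.0991), np.float64(-106.2)), (np.float64(0.1045), np.float64(177.0))]
```

View pics/w1.png

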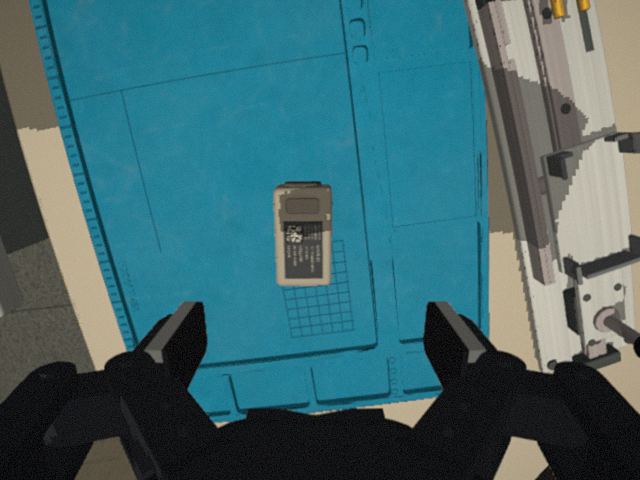

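Close view: the battery is at (302,233), with its lug and dark contact window at the top of the picture, which is world +y. That gives about (0.423,-0.118) at 82°, which agrees with the top camera. Next I descend and grip lightly.

jog_arm:
  deltas:
    - [-0.008,0.002,-0.02,0,0,0,1]
    - [0,0,-0.025,0,0,0,1]
    - [0,0,-0.025,0,0,0,1]
    - [0,0,-0.025,0,0,0,1]
    - [0,0,-0.02,0,0,0,0.8]
    - [0,0,-0.012,0,0,0,0.65]
    - [0,0,0,0,0,0,0.58]
    - [0,0,0,0,0,0,0.55]
    - [0,0,0,0,0,0,0.52]
    - [0,0,0,0,0,0,0.5]
  newtons: 20

```text
t: 3.4
eef_pos: [0.4236, -0.1188, 0.0271]
tool_rot: [0.001, 0.754, 0.657, 0.001]
contact_force: [-0.9, -0.1, -0.1]
gripper_width: 0.504
grasp_force: 0.0
```

jog_arm:
  deltas:
    - [0,0,0,0,0,0,0.48]
    - [0,0,0,0,0,0,0.46]
    - [0,0,0,0,0,0,0.44]
    - [0,0,0,0,0,0,0.42]
    - [0,0,0,0,0,0,0.4]
    - [0,0,0,0,0,0,0.4]
  newtons: 20

```text
t: 4.0
eef_pos: [0.4234, -0.1189, 0.027]
tool_rot: [0.0, 0.754, 0.657, 0.001]
contact_force: [-1.0, 1.0, 7.8]
gripper_width: 0.475
grasp_force: 19.8
```

jog_arm:
  deltas:
    - [0,0,0.01,0,0,0,0.4]
    - [0,0,0.025,0,0,0,0.4]
    - [0,0,0.035,0,0,0,0.4]
    - [0,0,0.035,0,0,0,0.4]
    - [0.02,-0.01,0.035,0,0,0.05,0.4]
    - [0.035,-0.015,0.035,0,0,0.06,0.4]
    - [0.035,-0.02,0,0,0,0.06,0.4]
    - [0.04,-0.02,0,0,0,0.06,0.4]
    - [0.04,-0.02,0,0,0,0.06,0.4]
    - [0.02,-0.015,0,0,0,0.045,0.4]

```text
t: 5.0
eef_pos: [0.6145, -0.2191, 0.2007]
tool_rot: [0.001, 0.633, 0.775, 0.0]
contact_force: [-0.4, 0.2, -1.0]
gripper_width: 0.473
grasp_force: 21.2
```

jog_arm:
  deltas:
    - [0,0,0,0,0,0,0.4]
    - [0,0,0,0,0,0,0.4]
    - [0,0,0,0,0,0,0.4]

```text
t: 5.3
eef_pos: [0.6107, -0.2178, 0.2002]
tool_rot: [-0.001, 0.634, 0.773, -0.0]
contact_force: [-0.2, 0.0, -0.7]
gripper_width: 0.476
grasp_force: 21.2
```

```bash
python3 - <<'E'
from m import *
w=cam("wrist");np.save("pics/w2.npy",w,allow_pickle=True);save(w,"w2.png")
o=bot.get_obs();q=o["tool_rot"];M=R.from_quat(q[[1,2,3,0]]).as_matrix();print(o["eef_pos"],ang(M[:,1]),M[:,2],w["eye"])
E
```

```text
[ 0.61080871 -0.21760095  0.20035457] 11.336548109119255 [-6.54174651e-04  7.14063942e-04 -9.99999531e-01] [ 0.59719602 -0.14961676  0.32058783]
```

View pics/w2.png

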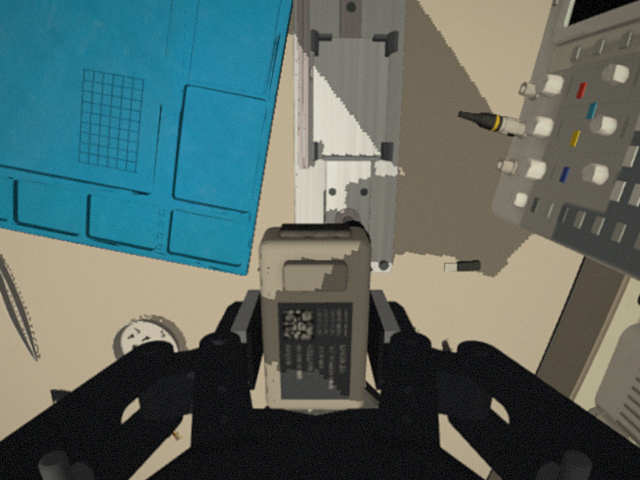

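The battery is held straight. The cradle's four corner guides are near (318,42), (392,42), (318,150) and (390,150), and the slide is in line with the tool. I'll zoom in there for the centre.

```bash
python3 - <<'E'
from m import *
w=np.load("pics/w2.npy",allow_pickle=True).item()
im=cv2.resize(w["img"][20:170,280:430,::-1],(600,600),interpolation=2)
im=cv2.convertScaleAbs(im,alpha=1.5,beta=20);cv2.imwrite("pics/w2z.png",im)
E
```

```text
(no output)
```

View pics/w2z.png

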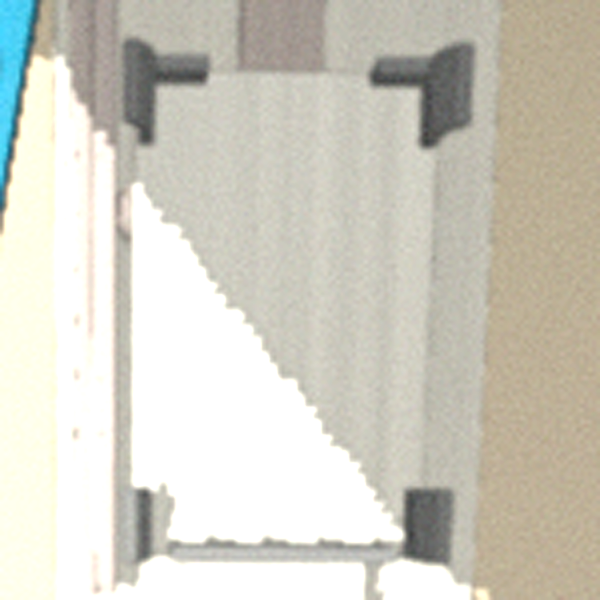

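```bash
python3 - <<'E'
from m import *
w=np.load("pics/w2.npy",allow_pickle=True).item()
Z=lambda l:(np.array(l,float)+.5)/4+[279.5,19.5]
a=np.radians(101.4);ey=np.array([np.cos(a),np.sin(a)]);ex=np.array([np.sin(a),-np.cos(a)])
def loc(px,z):
    p=ray(w,Z(px),z)[:,:2]; return np.c_[p@ex,p@ey].round(4)
T=np.array([.617,-.1205]);print("top est",T@ex,T@ey,"tcp",np.array([.6108,-.2176])@ex,np.array([.6108,-.2176])@ey)
print("left in",loc([[155,140],[150,495]],.048),"right",loc([[420,145],[404,490]],.041))
print("front",loc([[185,82],[390,84]],.041),"back",loc([[200,540],[380,540]],.055),loc([[200,540]],.041))
print("dir plate edge right", ang(np.subtract(*ray(w,Z([[497,30],[478,540]]),.0)[:,:2])), "left edge floor",ang(np.subtract(*ray(w,Z([[155,140],[150,495]]),.045)[:,:2])))
# battery in hand outline in cols
print(proj(w,[[.6108,-.2176,.2]]), proj(w,np.r_[np.array([.6108,-.2176])+.035*ey,.2-.015]))
E
```

```text
top est 0.5810096052259176 -0.2400772555558383 tcp 0.5557393961924498 -0.3340361111012569
left in [[ 0.558  -0.2094]
 [ 0.5572 -0.2686]] right [[ 0.6044 -0.2085]
 [ 0.6038 -0.2677]]
front [[ 0.5632 -0.1985]
 [ 0.5988 -0.1985]] back [[ 0.5659 -0.2762]
 [ 0.5975 -0.2761]] [[ 0.5664 -0.2768]]
dir plate edge right 101.93166793312837 left edge floor 100.63142016317101
[[314.98857967 334.62185524]] [[314.99135907 231.72809365]]
```

```bash
python3 - <<'E'
from m import *
w=np.load("pics/w2.npy",allow_pickle=True).item()
a=np.radians(101.4);ey=np.array([np.cos(a),np.sin(a)]);t=np.array([.6108,-.2176])
for d,z in((.035,.1735),(.037,.1735),(.035,.195),(-.037,.195),(-.037,.2015)): print(d,z,proj(w,np.r_[t+d*ey,z])[0].round(1))
g=cv2.cvtColor(w["img"],cv2.COLOR_RGB2GRAY)[:,285:350].mean(1).round()
print(g[205:250],g[395:420])
o=bot.get_obs();print(o["eef_pos"])
T=.581*np.array([np.sin(a),-np.cos(a)])-.2374*ey;print(T,T-o["eef_pos"][:2])
E
```

```text
0.035 0.1735 [315.  224.8]
0.037 0.1735 [315. 220.]
0.035 0.195 [315.  238.7]
-0.037 0.195 [315.  407.9]
-0.037 0.2015 [315.  419.2]
[191. 192. 192. 186. 177. 172. 166. 162. 160. 158. 157. 156. 155. 154.
 154. 154. 155. 147.  99.  41.  18.  20.  22.  22.  25.  42.  58.  70.
  78.  85.  87.  78.  64.  65.  73.  89. 107. 120. 128. 135. 143. 148.
 150. 153. 155.] [ 64.  65.  64.  71. 105. 145. 154. 153. 152. 152. 152. 150. 143. 133.
 108.  78.  60.  49.  40.  28.  21.  18.  19.  17.  17.]
[ 0.61080871 -0.21760095  0.20035457]
[ 0.61646141 -0.11787746] [0.0056527  0.09972349]
```

jog_arm:
  deltas:
    - [0.001,0.02,0,0,0,0,0.4]
    - [0.001,0.03,0,0,0,0,0.4]
    - [0.0015,0.03,0,0,0,0,0.4]
    - [0.002,0.0195,-0.02,0,0,0,0.4]
    - [0,0,-0.03,0,0,0,0.4]
    - [0,0,-0.03,0,0,0,0.4]
    - [0,0,-0.02,0,0,0,0.4]
    - [0,0,0,0,0,0,0.4]
    - [0,0,0,0,0,0,0.4]
    - [0,0,0,0,0,0,0.4]

```text
t: 6.35
eef_pos: [0.6181, -0.1191, 0.1018]
tool_rot: [0.001, 0.634, 0.773, 0.001]
contact_force: [-0.5, -0.8, 0.0]
gripper_width: 0.475
grasp_force: 21.2
```

```bash
python3 - <<'E'
from m import *
o=bot.get_obs();q=o["tool_rot"];M=R.from_quat(q[[1,2,3,0]]).as_matrix();print(o["eef_pos"],ang(M[:,1]),M[:,2],o["contact_force"])
w=cam("wrist");np.save("pics/w3.npy",w,allow_pickle=True);save(w,"w3.png")
E
```

```text
[ 0.61808965 -0.1190551   0.10184624] 11.337092438157837 [ 2.44689632e-03 -1.42017987e-04 -9.99996996e-01] [-0.4633199  -0.76731393  0.0164915 ]
```

View pics/w3.png

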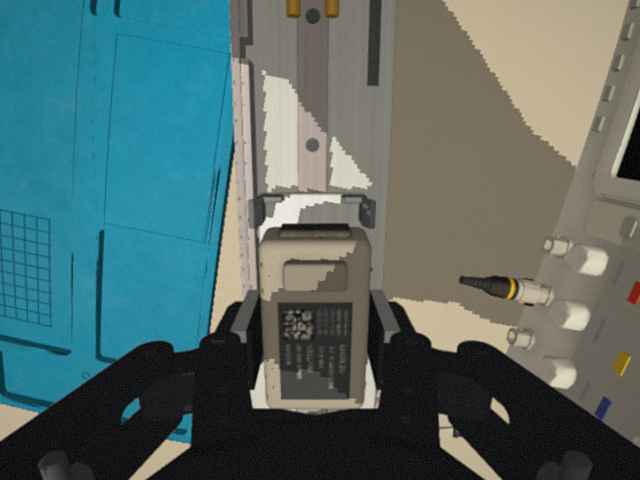

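The battery is centred between the front guides at (260,210) and (368,210), with the axis at column 315. I lower it slowly.

jog_arm:
  deltas:
    - [-0.001,0.001,-0.006,0,0,0,0.4]
    - [0,0,-0.006,0,0,0,0.4]
    - [0,0,-0.004,0,0,0,0.4]
    - [0,0,-0.004,0,0,0,0.4]
    - [0,0,-0.004,0,0,0,0.4]
    - [0,0,-0.003,0,0,0,0.4]
    - [0,0,-0.002,0,0,0,0.4]
    - [0,0,-0.001,0,0,0,0.4]
    - [0,0,0,0,0,0,0.4]

```text
t: 7.3
eef_pos: [0.6163, -0.118, 0.0701]
tool_rot: [-0.0, 0.634, 0.774, -0.0]
contact_force: [-0.6, 0.4, -0.5]
gripper_width: 0.471
grasp_force: 21.2
```

jog_arm:
  deltas:
    - [0,0,-0.001,0,0,0,0.4]
    - [0,0,-0.001,0,0,0,0.4]
    - [0,0,0,0,0,0,0.4]
    - [0,0,0,0,0,0,0.4]

```text
t: 7.7
eef_pos: [0.6163, -0.1179, 0.0682]
tool_rot: [0.0, 0.634, 0.774, 0.0]
contact_force: [0.6, -0.6, -0.9]
gripper_width: 0.472
grasp_force: 21.2
```

jog_arm:
  deltas:
    - [0,0,-0.0005,0,0,0,0.4]
    - [0,0,-0.0005,0,0,0,0.4]
    - [0,0,0,0,0,0,0.4]

```text
t: 8.0
eef_pos: [0.6162, -0.1179, 0.0671]
tool_rot: [-0.0, 0.634, 0.774, -0.0]
contact_force: [-0.5, 0.0, -0.9]
gripper_width: 0.476
grasp_force: 21.2
```

jog_arm:
  deltas:
    - [0,0,-0.0005,0,0,0,0.4]
    - [0,0,0,0,0,0,0.4]

```text
t: 8.2
eef_pos: [0.6163, -0.1179, 0.0666]
tool_rot: [-0.0, 0.634, 0.774, -0.0]
contact_force: [0.8, -0.2, -0.1]
gripper_width: 0.474
grasp_force: 21.2
```

jog_arm:
  deltas:
    - [0,0,-0.0005,0,0,0,0.4]
    - [0,0,0,0,0,0,0.4]

```text
t: 8.4
eef_pos: [0.6163, -0.1179, 0.0661]
tool_rot: [-0.0, 0.634, 0.774, -0.0]
contact_force: [0.7, -0.1, 0.3]
gripper_width: 0.476
grasp_force: 21.2
```

jog_arm:
  deltas:
    - [0,0,-0.0005,0,0,0,0.4]
    - [0,0,0,0,0,0,0.4]

```text
t: 8.6
eef_pos: [0.6163, -0.1179, 0.0656]
tool_rot: [-0.0, 0.634, 0.774, -0.0]
contact_force: [0.4, 0.1, -0.6]
gripper_width: 0.471
grasp_force: 21.2
```

jog_arm:
  deltas:
    - [0,0,-0.0005,0,0,0,0.4]
    - [0,0,0,0,0,0,0.4]

```text
t: 8.8
eef_pos: [0.6163, -0.1179, 0.0651]
tool_rot: [-0.0, 0.634, 0.774, -0.0]
contact_force: [0.4, 0.2, -1.0]
gripper_width: 0.472
grasp_force: 21.2
```

jog_arm:
  deltas:
    - [0,0,-0.0005,0,0,0,0.4]
    - [0,0,0,0,0,0,0.4]

```text
t: 9.0
eef_pos: [0.6163, -0.1179, 0.0648]
tool_rot: [-0.0, 0.634, 0.774, 0.0]
contact_force: [-0.9, 0.5, 1.9]
gripper_width: 0.476
grasp_force: 21.5
```

jog_arm:
  deltas:
    - [0,0,-0.0005,0,0,0,0.4]
    - [0,0,0,0,0,0,0.4]

```text
t: 9.2
eef_pos: [0.6163, -0.118, 0.0648]
tool_rot: [-0.0, 0.634, 0.773, 0.0]
contact_force: [-2.9, 0.4, 7.6]
gripper_width: 0.475
grasp_force: 22.1
```

It is in contact at 7.6 N. Now I release gradually and rise.

jog_arm:
  deltas:
    - [0,0,0.0005,0,0,0,0.48]
    - [0,0,0,0,0,0,0.5]
    - [0,0,0,0,0,0,0.55]
    - [0,0,0,0,0,0,0.6]
    - [0,0,0,0,0,0,0.62]
    - [0,0,0,0,0,0,0.62]
    - [0,0,0,0,0,0,0.62]

```text
t: 9.9
eef_pos: [0.6163, -0.1179, 0.0646]
tool_rot: [-0.0, 0.634, 0.774, -0.0]
contact_force: [-0.5, 0.0, 0.8]
gripper_width: 0.621
grasp_force: 0.0
```

jog_arm:
  deltas:
    - [0,0,0.01,0,0,0,0.62]
    - [0,0,0.02,0,0,0,0.62]
    - [0,0,0.03,0,0,0,0.62]
    - [0,0,0.03,0,0,0,0.7]
    - [0,-0.02,0.03,0,0,0,0.7]
    - [0.005,-0.04,0.015,0,0,0,0.7]
    - [0.005,-0.04,0,0,0,0,0.7]
    - [0,0,0,0,0,0,0.7]
    - [0,0,0,0,0,0,0.7]
    - [0,0,0,0,0,0,0.7]

```text
t: 10.9
eef_pos: [0.6264, -0.2166, 0.1996]
tool_rot: [-0.0, 0.633, 0.774, 0.0]
contact_force: [-0.1, -0.1, 1.0]
gripper_width: 0.701
grasp_force: 0.0
```

```bash
python3 - <<'E'
from m import *
o=bot.get_obs();q=o["tool_rot"];M=R.from_quat(q[[1,2,3,0]]).as_matrix();print(o["eef_pos"],ang(M[:,1]),M[:,2],o["contact_force"])
w=cam("wrist");np.save("pics/w4.npy",w,allow_pickle=True);save(w,"w4.png")
E
```

```text
[ 0.62635608 -0.21658633  0.19958057] 11.409821065169401 [-3.11613341e-04  1.07761659e-03 -9.99999371e-01] [-0.05129822 -0.14430785  0.95484881]
```

View pics/w4.png

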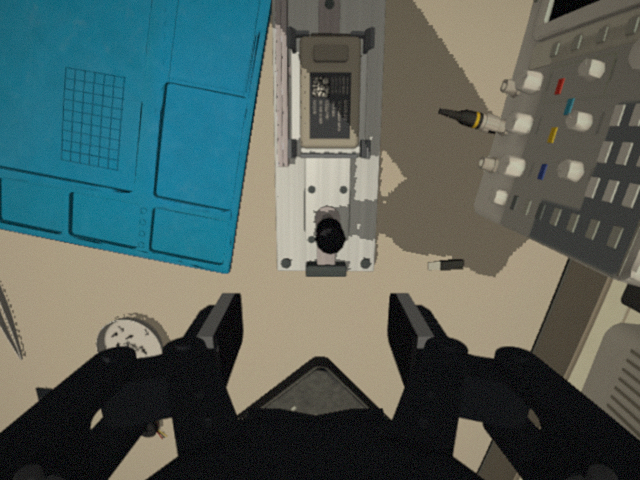

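The battery lies squarely in the cradle at about (330,90), lug forward, and the knob's top is at (329,234). Next I locate the knob and the pin tips, which are at about (293,17) and (331,17) in w3.

```bash
python3 - <<'E'
from m import *
a=np.radians(101.4);ey=np.array([np.cos(a),np.sin(a)]);ex=np.array([np.sin(a),-np.cos(a)])
w=np.load("pics/w4.npy",allow_pickle=True).item();g=cv2.cvtColor(w["img"],cv2.COLOR_RGB2GRAY)
m=(g[210:262,300:360]<40).astype(np.uint8);n,l,s,c=cv2.connectedComponentsWithStats(m);i=1+np.argmax(s[1:,4]);print(s[i],c[i]+[300,210])
k=ray(w,c[i]+[300,210],.103)[0];print("knob",k,k[:2]@ex,k[:2]@ey,"exp",.581,-.2374-.088)
# battery rear/front via w4
v=np.load("pics/w3.npy",allow_pickle=True).item();hsv=cv2.cvtColor(v["img"],cv2.COLOR_RGB2HSV)
m=((hsv[...,0]>12)&(hsv[...,0]<28)&(hsv[...,1]>150)&(hsv[...,2]>90)).astype(np.uint8)[:60]
n,l,s,c=cv2.connectedComponentsWithStats(m)
for i in range(1,n):
    if s[i,4]>30:
        t=[s[i,0]+s[i,2]/2,s[i,1]+s[i,3]-1]; p=ray(v,t,.050)[0]; print("pin",t,s[i],p,p[:2]@ex,p[:2]@ey)
# top cam pins check
T=np.load("pics/top0.npy",allow_pickle=True).item()
p=ray(T,(np.array([[217,156],[221,184]])+.5)/5.2+[244.5,164.5],.052);print("top pins",p[:,:2]@ex,p[:,:2]@ey)
e=ray(w,[[330,37],[330,149]],.067);print("bat ends",e[:,:2]@ey)
E
```

```text
[ 15   8  30  36 761] [329.54533509 235.38896189]
knob [ 0.63267803 -0.20272189  0.103     ] 0.5801265698032341 -0.32377587791153073 exp 0.581 -0.3254
pin [np.float64(293.5), np.int32(14)] [287   0  13  15 195] [ 0.58564061 -0.0026027   0.05      ] 0.5735721606700508 -0.11830751841919168
pin [np.float64(331.5), np.int32(15)] [325   0  13  16 193] [6.01413124e-01 1.77261236e-04 5.00000000e-02] 0.5895829863671775 -0.11869995445556004
top pins [0.5894856  0.57471727] [-0.12249251 -0.1216321 ]
bat ends [-0.20478445 -0.27383197]
```

jog_arm:
  deltas:
    - [0.007,0.013,-0.02,0,0,0,0.7]
    - [0,0,-0.03,0,0,0,0.7]
    - [0,0,-0.03,0,0,0,0.7]
    - [0,0,-0.024,0,0,0,0.6]
    - [0,0,0,0,0,0,0.45]
    - [0,0,0,0,0,0,0.3]
    - [0,0,0,0,0,0,0.25]
    - [0,0,0,0,0,0,0.2]
    - [0,0,0,0,0,0,0.15]
    - [0,0,0,0,0,0,0.1]
  newtons: 40

```text
t: 11.95
eef_pos: [0.6336, -0.2052, 0.0975]
tool_rot: [0.0, 0.634, 0.773, 0.001]
contact_force: [-3.2, 1.5, 7.4]
gripper_width: 0.196
grasp_force: 38.8
```

jog_arm:
  deltas:
    - [0,0,0,0,0,0,0.05]
    - [0,0,0,0,0,0,0.05]
    - [0,0,0,0,0,0,0.05]

```text
t: 12.25
eef_pos: [0.6336, -0.2051, 0.0974]
tool_rot: [0.0, 0.634, 0.773, 0.001]
contact_force: [-3.4, 2.0, 6.8]
gripper_width: 0.199
grasp_force: 38.8
```

I hold the knob at 16.9 mm. I slide 70 mm first, watching the force.

jog_arm:
  deltas:
    - [-0.001,0.005,0,0,0,0,0.05]
    - [-0.002,0.01,0,0,0,0,0.05]
    - [-0.002,0.01,0,0,0,0,0.05]
    - [-0.002,0.01,0,0,0,0,0.05]
    - [-0.002,0.01,0,0,0,0,0.05]
    - [-0.002,0.01,0,0,0,0,0.05]
    - [-0.002,0.0085,0,0,0,0,0.05]
    - [-0.001,0.005,0,0,0,0,0.05]
    - [0,0,0,0,0,0,0.05]
    - [0,0,0,0,0,0,0.05]

```text
t: 13.25
eef_pos: [0.62, -0.1357, 0.0974]
tool_rot: [0.0, 0.634, 0.774, 0.001]
contact_force: [-3.1, 1.7, 9.0]
gripper_width: 0.199
grasp_force: 39.9
```

```bash
python3 - <<'E'
from m import *
a=np.radians(101.4);ey=np.array([np.cos(a),np.sin(a)]);ex=np.array([np.sin(a),-np.cos(a)])
o=bot.get_obs();p=o["eef_pos"][:2];print(p@ex,p@ey,o["contact_force"][:2]@ey,o["contact_force"][:2]@ex,o["contact_force"][2])
v=cam("wrist");np.save("pics/w5.npy",v,allow_pickle=True);save(v,"w5.png")
print("predict pin tips, ball",proj(v,[np.r_[.5736*ex-.1185*ey,.05],np.r_[.5896*ex-.1185*ey,.05]]),"knob->contact end y",p@ey+.088+.035)
E
```

```text
0.5808901244864433 -0.25560875999696203 2.283424154837985 -2.7057290304846138 9.011636559165401
predict pin tips, ball [[296.53628342 -32.57080916]
 [336.21230314 -32.49716202]] knob->contact end y -0.13260875999696203
```

View pics/w5.png

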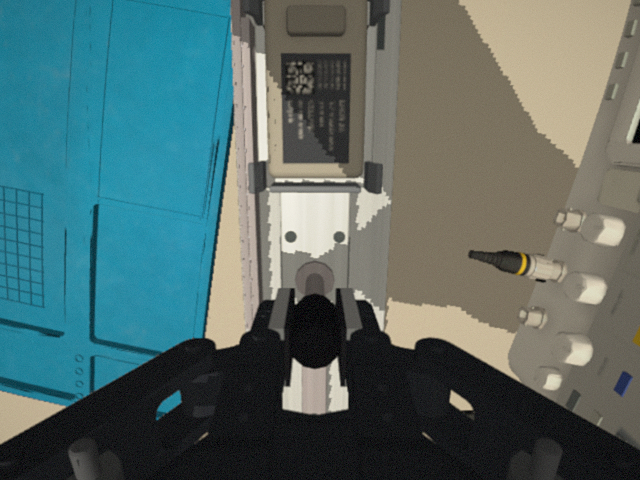

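The picture shows the carriage moved along with the knob and the battery still seated. Estimates put the pins' touch 10–13 mm ahead and the notch about 14–18 mm ahead. From here I advance in small steps.

jog_arm:
  deltas:
    - [-0.0008,0.0039,0,0,0,0,0.05]
    - [-0.0008,0.0039,0,0,0,0,0.05]
    - [0,0,0,0,0,0,0.05]

```text
t: 13.6
eef_pos: [0.6186, -0.1288, 0.0974]
tool_rot: [0.001, 0.634, 0.773, 0.001]
contact_force: [-2.7, 0.1, 9.1]
gripper_width: 0.196
grasp_force: 39.8
```

jog_arm:
  deltas:
    - [-0.0002,0.001,0,0,0,0,0.05]
    - [-0.0002,0.001,0,0,0,0,0.05]
    - [0,0,0,0,0,0,0.05]

```text
t: 13.9
eef_pos: [0.6184, -0.1279, 0.0974]
tool_rot: [0.002, 0.634, 0.773, 0.0]
contact_force: [-0.7, -3.4, 6.4]
gripper_width: 0.195
grasp_force: 39.6
```

jog_arm:
  deltas:
    - [-0.0002,0.001,0,0,0,0,0.05]
    - [0,0,0,0,0,0,0.05]

```text
t: 14.1
eef_pos: [0.6182, -0.1269, 0.0974]
tool_rot: [0.002, 0.634, 0.773, 0.0]
contact_force: [-0.8, -3.3, 6.5]
gripper_width: 0.197
grasp_force: 39.6
```

jog_arm:
  deltas:
    - [-0.0002,0.001,0,0,0,0,0.05]
    - [0,0,0,0,0,0,0.05]

```text
t: 14.3
eef_pos: [0.618, -0.126, 0.0975]
tool_rot: [0.002, 0.634, 0.773, 0.0]
contact_force: [-1.9, -3.0, 6.5]
gripper_width: 0.198
grasp_force: 39.6
```

jog_arm:
  deltas:
    - [-0.0002,0.001,0,0,0,0,0.05]
    - [0,0,0,0,0,0,0.05]

```text
t: 14.5
eef_pos: [0.6178, -0.125, 0.0974]
tool_rot: [0.002, 0.634, 0.773, 0.0]
contact_force: [-1.3, -3.7, 6.1]
gripper_width: 0.198
grasp_force: 39.6
```

jog_arm:
  deltas:
    - [-0.0002,0.001,0,0,0,0,0.05]
    - [0,0,0,0,0,0,0.05]

```text
t: 14.7
eef_pos: [0.6176, -0.1241, 0.0975]
tool_rot: [0.002, 0.634, 0.773, 0.0]
contact_force: [-0.3, -3.3, 6.2]
gripper_width: 0.196
grasp_force: 39.6
```

jog_arm:
  deltas:
    - [-0.0002,0.001,0,0,0,0,0.05]
    - [0,0,0,0,0,0,0.05]

```text
t: 14.9
eef_pos: [0.6174, -0.123, 0.0974]
tool_rot: [0.002, 0.634, 0.773, 0.0]
contact_force: [-0.5, -3.5, 6.5]
gripper_width: 0.196
grasp_force: 39.6
```

jog_arm:
  deltas:
    - [-0.0002,0.001,0,0,0,0,0.05]
    - [0,0,0,0,0,0,0.05]

```text
t: 15.1
eef_pos: [0.6172, -0.1219, 0.0974]
tool_rot: [0.002, 0.634, 0.773, 0.0]
contact_force: [0.1, -3.2, 6.4]
gripper_width: 0.198
grasp_force: 39.7
```

jog_arm:
  deltas:
    - [-0.0002,0.001,0,0,0,0,0.05]
    - [0,0,0,0,0,0,0.05]

```text
t: 15.3
eef_pos: [0.617, -0.1207, 0.0974]
tool_rot: [0.002, 0.634, 0.773, 0.001]
contact_force: [-1.8, -1.9, 7.2]
gripper_width: 0.198
grasp_force: 39.7
```

jog_arm:
  deltas:
    - [-0.0002,0.001,0,0,0,0,0.05]
    - [0,0,0,0,0,0,0.05]

```text
t: 15.5
eef_pos: [0.6168, -0.1197, 0.0974]
tool_rot: [0.002, 0.634, 0.773, 0.001]
contact_force: [-1.3, -2.7, 7.5]
gripper_width: 0.197
grasp_force: 39.7
```

jog_arm:
  deltas:
    - [-0.0002,0.001,0,0,0,0,0.05]
    - [0,0,0,0,0,0,0.05]

```text
t: 15.7
eef_pos: [0.6165, -0.1184, 0.0974]
tool_rot: [0.001, 0.634, 0.773, 0.001]
contact_force: [-1.8, -1.4, 7.7]
gripper_width: 0.198
grasp_force: 39.7
```

The force is easing and the tool is being drawn forward, which fits the ball entering the notch. I continue in half-millimetre steps.

jog_arm:
  deltas:
    - [-0.0001,0.0005,0,0,0,0,0.05]
    - [0,0,0,0,0,0,0.05]
    - [0,0,0,0,0,0,0.05]

```text
t: 16.0
eef_pos: [0.6164, -0.1178, 0.0974]
tool_rot: [0.001, 0.634, 0.773, 0.001]
contact_force: [-1.5, -1.0, 7.4]
gripper_width: 0.201
grasp_force: 39.7
```

jog_arm:
  deltas:
    - [-0.0001,0.0005,0,0,0,0,0.05]
    - [0,0,0,0,0,0,0.05]
    - [0,0,0,0,0,0,0.05]

```text
t: 16.3
eef_pos: [0.6163, -0.1173, 0.0974]
tool_rot: [0.001, 0.634, 0.773, 0.001]
contact_force: [-2.8, -0.3, 8.2]
gripper_width: 0.199
grasp_force: 39.7
```

```bash
python3 - <<'E'
from m import *
o=bot.get_obs();print(o["t"],o["eef_pos"],o["contact_force"],o["torque"])
E
```

```text
16.3 [ 0.61632442 -0.11729272  0.09741831] [-2.7892574  -0.31020579  8.19329869] [-0.42633816  0.39769156  0.03315396]
```

jog_arm:
  deltas:
    - [-0.0001,0.0005,0,0,0,0,0.05]
    - [0,0,0,0,0,0,0.05]
    - [0,0,0,0,0,0,0.05]

```text
t: 16.6
eef_pos: [0.6163, -0.1171, 0.0974]
tool_rot: [0.002, 0.634, 0.773, 0.001]
contact_force: [-1.5, -2.7, 6.6]
gripper_width: 0.198
grasp_force: 39.7
```

jog_arm:
  deltas:
    - [-0.0001,0.0005,0,0,0,0,0.05]
    - [0,0,0,0,0,0,0.05]
    - [0,0,0,0,0,0,0.05]

```text
t: 16.9
eef_pos: [0.6162, -0.117, 0.0974]
tool_rot: [0.002, 0.634, 0.773, 0.001]
contact_force: [-0.4, -3.3, 6.0]
gripper_width: 0.199
grasp_force: 39.6
```

jog_arm:
  deltas:
    - [-0.0001,0.0005,0,0,0,0,0.05]
    - [0,0,0,0,0,0,0.05]
    - [0,0,0,0,0,0,0.05]

```text
t: 17.2
eef_pos: [0.6162, -0.1168, 0.0974]
tool_rot: [0.002, 0.634, 0.773, 0.0]
contact_force: [-0.5, -3.7, 6.0]
gripper_width: 0.198
grasp_force: 39.6
```

After the draw-in, the carriage stops advancing (0.2 mm for each 0.5 mm commanded) while the resistance rises, so the ball is seated in the notch. I relieve the push slightly and check that it stays put.

jog_arm:
  deltas:
    - [0.0001,-0.0006,0,0,0,0,0.05]
    - [0,0,0,0,0,0,0.05]
    - [0,0,0,0,0,0,0.05]
    - [0,0,0,0,0,0,0.05]

```text
t: 17.6
eef_pos: [0.6162, -0.1169, 0.0975]
tool_rot: [0.002, 0.634, 0.773, 0.001]
contact_force: [-0.9, -3.0, 5.7]
gripper_width: 0.199
grasp_force: 39.7
```

```bash
python3 - <<'E'
from m import *
a=np.radians(101.4);ey=np.array([np.cos(a),np.sin(a)])
c=cam("top");d=cam("wrist");o=bot.get_obs();print(o["eef_pos"],o["contact_force"],o["grasp_force"])
# battery rear end row in wrist view vs w5 (same tool-relative place = still seated)
v=np.load("pics/w5.npy",allow_pickle=True).item()
g=lambda x:cv2.cvtColor(x["img"],cv2.COLOR_RGB2GRAY)
t=g(v)[50:165,280:352];r=cv2.matchTemplate(g(d)[20:195,250:382],t,cv2.TM_CCOEFF_NORMED);print(cv2.minMaxLoc(r)[1:4:2],"expect (30,30)")
# visible pin length (brass) in top view
h=cv2.cvtColor(c["img"],cv2.COLOR_RGB2HSV)[180:215,255:320];h0=cv2.cvtColor(np.load("pics/top0.npy",allow_pickle=True).item()["img"],cv2.COLOR_RGB2HSV)[180:215,255:320]
for x in(h0,h):
    m=(x[...,0]>10)&(x[...,0]<28)&(x[...,1]>140)&(x[...,2]>110);ys,xs=np.nonzero(m);print(m.sum(),(xs.min()+255,xs.max()+255) if m.any() else None)
E
```

```text
[ 0.61620822 -0.11689453  0.0974191 ] [-2.7501956  -2.71650423  5.75985063] 39.651701925249654
(0.9521284699440002, (29, 38)) expect (30,30)
27 (np.int64(272), np.int64(287))
0 None
```

The battery shows 8 px back relative to the gripper. I check whether the carriage slipped in the grip or the battery only took up the cradle's slack.

```bash
python3 - <<'E'
from m import *
d=cam("wrist");v=np.load("pics/w5.npy",allow_pickle=True).item();np.save("pics/w6.npy",d,allow_pickle=True)
g=lambda x:cv2.cvtColor(x["img"],cv2.COLOR_RGB2GRAY)
def sh(x0,y0,x1,y1,s=15):
    r=cv2.matchTemplate(g(d)[y0-s:y1+s,x0-s:x1+s],g(v)[y0:y1,x0:x1],cv2.TM_CCOEFF_NORMED);_,b,_,l=cv2.minMaxLoc(r);return round(b,2),l[0]-s,l[1]-s
for n,b in dict(batt=(280,50,352,165),lug=(282,15,352,40),rwall=(245,160,388,196),holeL=(282,229,299,246),holeR=(331,229,348,246),post=(290,255,340,290),knob=(290,290,342,370)).items(): print(n,sh(*b))
# brass in wrist view
h=cv2.cvtColor(d["img"],cv2.COLOR_RGB2HSV)[:60];m=(h[...,0]>12)&(h[...,0]<28)&(h[...,1]>150)&(h[...,2]>60);print(m[:,280:350].sum())
c=cam("top")["img"][180:215,255:320];print(cv2.cvtColor(c,cv2.COLOR_RGB2GRAY)[18:22,10:50:2])
E
```

```text
batt (0.95, -1, 8)
lug (0.95, -1, 9)
rwall (0.7, 0, 1)
holeL (1.0, 0, 0)
holeR (0.92, 0, 0)
post (0.95, 0, 0)
knob (0.98, 0, 0)
0
[[106 103 104 105 104  96  66  55  57  71  75  55  55  47  46  83 105 102
  106 105]
 [102 107 104  99 110 107  98  69  52  60  65  54  54  49  46  54 104 103
  103 104]
 [107 102 104 105 113 108 109  98  61  54  55  57  53  54  45  44  80 105
  103 103]
 [103 100 103 108 110 112 111 112  99  54  57  56  54  53  46  44  51 103
  100 100]]
```

The carriage has not slipped in the grip: its holes, post and knob show no shift. The pins pushed the battery back about 3 mm against the cradle's rear stop. That gives about 3–4 mm of pin travel, as expected at the notch, so I hand in.

```bash
python3 -c "
from station import bot
print(bot.hand_in())"
```

```text
the job is handed in; nothing more can be done
None
```

I handed the job in: the battery lies flat in the cradle, contact end to the head, and the knob is still held at 40 N. The force readings show the ball seated in the notch, and I estimate the pins pressed by 3–4 mm; no verdict came back.

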